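Latch the chamber covers of a slide incubator

ROBOT

A 6-joint arm with a two-finger parallel gripper is mounted at the origin on a cart in front of the work surface, level with it; the furniture and walls round the work are solid. World frame = base frame: x ahead of the robot, y to its left, z up, the work surface at z = 0. Lengths are in m, angles in rad, forces in N, time in s.
With the tool pointing down it reaches from about 0.3 to 0.875 m from the base axis. Payload 6.4 kg.
Tool frame: the origin (TCP) lies on the centre line of the jaws, within the pads' length; the fingertips stand 8 mm ahead of it and the grasp point (between the pads) lies 11 mm behind it; z points along the fingers, y is the line along which they close (so a half turn about z gives the same grasp; the last joint's range is limited). The gripper opens to 85 mm and grips with 20 to 120 N. Pads are 22 mm wide; open, the fingers measure 114 mm over their backs; the gripper's body (76 mm by 85 mm) begins 54 mm behind the grasp point. The pads swing forward as they close: fully open they stand 13 mm farther back than shut.
Start: joints at [-1.502, 0.181, 1.607, -0, 1.354, -0.206], TCP at [0.156, -0.553, 0.206] pointing down, gripper open.
Joint ranges: [-2.99, 2.99], [-0.89, 2.07], [0.3, 2.58], [-1.14, 4.28], [0, 2.63], [-3.12, 3.12]. Speed limits (rad/s): [2.57, 2.57, 3.01, 3.14, 3.14, 3.14].

INTERFACE

Orientations are given as a unit quaternion [w, x, y, z].
In Python, from bench import ctrl gives the robot as it stands.
- The arm moves only by the shell command python3 -m handwheel 'ROWS' [OPENING]. ROWS is JSON, a list that holds one entry, the list of rows, each a list of 4 numbers: the shift along the tool's x, y, z each as a share of 20 cm, from -1 to 1, then the turn about the tool's z as a share of 1.5 rad, from -1 to 1. In form: [[[x, y, z, twist], ...]]. A call has 1 to 10 rows; each row is the pose to reach, as a shift and turn from the pose commanded when the call began, along the tool's axes at that moment; what a row does not reach only later rows make up. A row lasts 1/8 s, in which the tool goes at most 62.5 mm and 10.7 degrees, less where a joint would pass 70% of its speed; a pose out of reach is approached as far as the arm can. A call with a number of a shift or a turn outside -1 to 1 is refused whole. A call with a gripper value outside its range is refused whole. OPENING is the finger opening in mm, from 0 to 85.4, set as the call begins (- or left out, the last holds). The fingers move at their own pace and stop on an object; the grip force is fixed at half the most. Time passes only in rows, so rows that repeat a pose let the fingers close. It gives the time, the measured TCP pose, the force, the opening and the grip force at its end, in the units of the state.
- ctrl.get_obs(): the state, without advancing time (a new reading comes with each control period).
- ctrl.camera(name): name is "side" or "top" or "wrist"; returns a dict with "color" (384x512x3 uint8, red, green, blue), "range_z" (384x512 float32, m along the optical axis (not along the pixel's ray), 0 where there is no reading), "K" (3x3 intrinsics, pixels), "pose" (4x4, takes a point from camera to world coordinates); the wrist camera has in their place "T_tool_cam" (4x4, takes a point from camera to tool coordinates, whose origin is the TCP and whose axes are the flange's). Camera axes: x right, y down, z forward; pixel columns grow to the right and rows downward; lengths in m; the calibration is good to about 2 mm. A picture is of the moment at which its call begins: read the wrist's pose just before it.
- ctrl.hand_in(): hands the job in; it is judged then, once.
The state is a dict: "time_s": time; "q": joint angles; "dq": joint speeds; "joint_efforts": joint torques, N m; "eef_pos": TCP position; "eef_rot": TCP orientation; "wrist_force": force on the tool from outside, world axes, zero at the start; "torque": the same for the moment, N m; "opening": opening from 0.0 (shut) to 1.0 (fully open); "grasp_force": force on a finger pad.
Only numpy, scipy, OpenCV 4.12 (cv2) and the standard library are available. Lean on these libraries where they do the work, as an engineer would, in place of code of your own. Each camera call takes 0.05 s, during which the arm holds its last target. There are 200 camera calls.

TASK

The slide incubator will not start because its three chamber covers are not latched. Move whichever bottle or tube blocks the tray's path and stand it upright on the bench out of the way, pull the tray fully out to its stop without the tray or the incubator bumping any vessel, then press each cover down until its catch snaps over and holds it shut, and finally push the tray fully home. Leave all bottles and the tube standing upright on the bench.

Things in the scene. Friction and masses are not known exactly. Their poses are not given: they have to be found in the camera images.
- incubator: White slide incubator (fixed), touch panel in its roof, open mouth in front: 160 deep (x) x 190 wide (y) x 118 mm high. Origin: on the bench under it, mid-width, 85 mm behind its front face (front = its own -x). A tray slides out of the mouth along that -x; all of the tray is 17 mm or more above the bench.
- tray (a joint): How far the tray is out, m: 0 = fully home (panel against the housing), 0.140 = fully out at its stop. Slides with about 4 N and stays where it is left. Tray: 146 mm wide, deck 44 mm above the bench; grey front panel 166 mm wide, 12 mm thick, at heights 17 to 72 mm.
- tray_handle (a point): Middle of the tray's handle: a steel bar 10 mm thick lying across (along the incubator's y), 90 mm long, 50 mm above the bench, 40 mm in front of the tray's panel (35 mm clear gap behind it). At tray = 0 it lies 137 mm from the incubator's origin along its -x; it moves with the tray.
- cover_left (a joint): Angle of the left chamber cover, rad: 0 = shut under its catch, more = open (front edge up). White frame, clear window, 100 x 37 x 4 mm, at incubator y +46 mm, hinged at its rear (+x) end, stays at any angle. At about 0.09 its front lip meets a blue sprung catch (top 60 mm above the bench); pressing its pad with about 10 N snaps it under, and it is held at 0. Unlatched it stays above 0.07.
- cover_left_pad (a point): Centre of the ribbed press pad on the left cover's upper face, 80 mm from its hinge line, 20 mm from its front lip; turns with the cover (its z = out of the upper face). 54 mm above the bench when shut. The hinge line is 52 mm above the bench; it travels with the tray and is 14 mm in front of the housing when the tray is fully out.
- cover_mid (a joint): Angle of the mid chamber cover, rad: 0 = shut under its catch, more = open (front edge up). White frame, clear window, 100 x 37 x 4 mm, at incubator y 0 mm, hinged at its rear (+x) end, stays at any angle. At about 0.09 its front lip meets a blue sprung catch (top 60 mm above the bench); pressing its pad with about 10 N snaps it under, and it is held at 0. Unlatched it stays above 0.07.
- cover_mid_pad (a point): Centre of the ribbed press pad on the mid cover's upper face, 80 mm from its hinge line, 20 mm from its front lip; turns with the cover (its z = out of the upper face). 54 mm above the bench when shut. The hinge line is 52 mm above the bench; it travels with the tray and is 14 mm in front of the housing when the tray is fully out.
- cover_right (a joint): Angle of the right chamber cover, rad: 0 = shut under its catch, more = open (front edge up). White frame, clear window, 100 x 37 x 4 mm, at incubator y -46 mm, hinged at its rear (+x) end, stays at any angle. At about 0.09 its front lip meets a blue sprung catch (top 60 mm above the bench); pressing its pad with about 10 N snaps it under, and it is held at 0. Unlatched it stays above 0.07.
- cover_right_pad (a point): Centre of the ribbed press pad on the right cover's upper face, 80 mm from its hinge line, 20 mm from its front lip; turns with the cover (its z = out of the upper face). 54 mm above the bench when shut. The hinge line is 52 mm above the bench; it travels with the tray and is 14 mm in front of the housing when the tray is fully out.
- media_bottle: A square 125 ml media bottle, clear with a white screw cap: body 46 x 46 mm up to 66 mm (50 mm over its edges), cap 34 mm across, 97 mm tall in all. Loose; origin at the centre of its underside, z up. One of these four vessels stands in the way of the tray, the others beside it.
- dropper_b: A white reagent bottle with a red cap: body 37 mm across up to 55 mm, cap 24 mm across, 69 mm tall in all. Loose; origin at the centre of its underside, z up. One of these four vessels stands in the way of the tray, the others beside it.
- dropper_c: A white reagent bottle with a blue cap: body 37 mm across up to 55 mm, cap 24 mm across, 69 mm tall in all. Loose; origin at the centre of its underside, z up. One of these four vessels stands in the way of the tray, the others beside it.
- tube_50_a: A 50 ml skirted tube with an orange cap, standing on its skirt: body 28 mm across, cap 34 mm across above 100 mm, 113 mm tall in all. Loose; origin at the centre of its underside, z up. One of these four vessels stands in the way of the tray, the others beside it.
- petri_0: Stack of three petri dishes, 92 mm across, 46 mm tall; fixed; origin at the centre of its underside.
- pen_1: Black pen lying on the bench, 145 x 12 x 9 mm, long along its y; fixed; origin under its centre.
- lab_book: Spiral notebook lying on the bench, 210 (x) x 152 (y) x 14 mm; fixed; origin under its centre.
- pipette_lying: Pipette lying on the bench, 147 x 270 mm over all, 27 mm high; fixed; origin under its centre.
- tip_box_blue: Open box of pipette tips, 87 x 122 x 61 mm; fixed; origin under its centre.
- tip_box_lid: Clear lid of a tip box, 90 x 128 x 36 mm; fixed; origin under its centre.
- forceps: Steel forceps lying on the bench, 130 x 14 x 6 mm; fixed; origin under their centre.

How it is judged:
On the way, in this order (a step that is already met when the one before it is completed fails the run):
1. the tray is pulled out to its stop (value of joint tray above 0.134 m), for 0.2 s.
2. all three covers are shut under their catches (value of joint each of cover_left, cover_mid, cover_right below 0.03 rad), for 0.2 s.
At the end, for the whole second after the job is handed in: The tray is home (within 6 mm), all three covers are held shut by their catches (under 0.03 rad), and the four vessels stand upright (within 0.15 rad), at rest on the bench (all of step 2 and value of joint tray below 0.006 m and angle between each of media_bottle, dropper_b, dropper_c, tube_50_a's own z axis and vertical below 0.15 rad and height (world z) of media_bottle between -0.008 and 0.012 m and height (world z) of dropper_b between -0.008 and 0.012 m and height (world z) of dropper_c between -0.008 and 0.012 m and height (world z) of tube_50_a between -0.008 and 0.012 m and linear speed of each of media_bottle, dropper_b, dropper_c, tube_50_a below 0.02 m/s); the robot touches nothing.
It fails at once if the tray or incubator bumps a bottle or the tube (contact force between incubator and media_bottle above 1 N or contact force between incubator and dropper_b above 1 N or contact force between incubator and dropper_c above 1 N or contact force between incubator and tube_50_a above 1 N).
It fails at once if a bottle or the tube is knocked over (angle between any of media_bottle, dropper_b, dropper_c, tube_50_a's own z axis and vertical above 0.7 rad).
It also fails if it takes over 67 s, if anything falls off the work surface, if the arm or the gripper's body presses on something with over 40 N, if the wrist force passes 120 N, or if a joint passes its speed limit or range.

## Working session

There is one attempt and no reset: what is moved stays moved. The work goes in short steps, Python scripts to look and compute and a shell command to move; the robot and the scene stay as the last step left them, time stands still between calls to the robot, and variables do not carry over. Pictures are saved under pics/ and viewed, at most 10 in all, crops included, and the job is handed in when it is done.

```bash
mkdir -p pics; cat > h.py <<'E'
import numpy as np, cv2
from bench import ctrl
def snap(n):
    c=ctrl.camera(n); return c
def pts(c):
    K=c["K"];z=c["range_z"];v,u=np.mgrid[:z.shape[0],:z.shape[1]]
    P=np.stack([(u-K[0,2])/K[0,0]*z,(v-K[1,2])/K[1,1]*z,z],-1)
    W=P@c["pose"][:3,:3].T+c["pose"][:3,3]; W[z==0]=np.nan
    return W
E
python3 - <<'E'
from h import *
ims=[]
for n in("top","side"):
    c=snap(n); np.savez(f"/tmp/{n}.npz",**c); cv2.imwrite(f"pics/{n}0.png",c["color"][...,::-1])
o=ctrl.get_obs();print(o["eef_pos"],o["eef_rot"],o["time_s"])
E
```

```text
[ 0.15599524 -0.55288358  0.20477543] [-7.91993643e-04  9.90576711e-01  1.36956736e-01  6.18982718e-05] 0.1
```

View pics/top0.png

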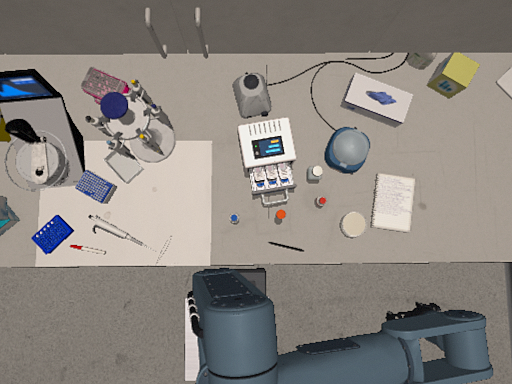

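View pics/side0.png

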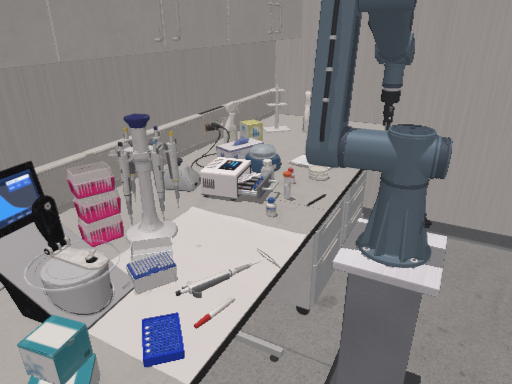

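The top picture shows the incubator at about (267,145) with its tray partly out and the handle near (275,200). The orange tube is at (281,214) in front of it, the blue dropper at (234,218), the red dropper at (321,201) and the media bottle at (315,172).

```bash
python3 - <<'E'
from h import *
c=dict(np.load("/tmp/top.npz"));W=pts(c);z=W[...,2];col=c["color"]
def at(n,u,v,r,lo,hi):
    m=np.zeros(z.shape,bool);m[v-r:v+r+1,u-r:u+r+1]=1
    m&=(z>lo)&(z<hi);p=W[m];print(n,m.sum(),np.median(p,0).round(4),((p.min(0)+p.max(0))/2).round(4))
at("bottle",315,172,9,.085,.105);at("red",321,201,7,.06,.08);at("blue",234,218,7,.06,.08);at("tube",281,214,8,.1,.125)
at("petri",353,224,14,.04,.055)
# roof
m=np.zeros(z.shape,bool);m[110:180,230:305]=1;m&=(z>.108)&(z<.128)
p=W[m][:,:2].astype(np.float32);r=cv2.minAreaRect(p);print("roof",r,cv2.boxPoints(r))
np.set_printoptions(linewidth=250,suppress=True)
print((z[160:212:2,244:304:3]*1000).round())
im=cv2.resize(col[105:255,205:365],(800,750),interpolation=cv2.INTER_CUBIC)[150:750]
cv2.imwrite("pics/c1.png",im[...,::-1])
E
```

```text
bottle 87 [ 0.609  -0.3287  0.0966] [ 0.6097 -0.3297  0.095 ]
red 39 [ 0.5051 -0.3504  0.0692] [ 0.5055 -0.3508  0.068 ]
blue 34 [ 0.4431 -0.024   0.0696] [ 0.4447 -0.024   0.0711]
tube 69 [ 0.4546 -0.1912  0.1121] [ 0.4547 -0.1915  0.112 ]
petri 477 [ 0.4168 -0.472   0.0452] [ 0.4168 -0.4725  0.0466]
roof ((0.7122520208358765, -0.1466137170791626), (0.16045594215393066, 0.19005320966243744), 9.26500415802002) [[ 0.6177713  -0.0657436 ]
 [ 0.6483701  -0.25331742]
 [ 0.8067327  -0.22748384]
 [ 0.77613395 -0.03991002]]
[[115. 119. 117. 115. 119. 123. 122. 117. 115. 114. 119. 116. 111. 116. 119. 109. 112.   5.   1.   1.]
 [119. 121. 115. 116. 118. 118. 113. 119. 114. 116. 116. 114. 110.  97. 100.  30.  68.  -1.  -2.  -3.]
 [111. 114. 118. 122. 118. 117. 115. 114. 110. 106. 101.  66.  63.  54.  63.  41.  12.  -1.   0.   3.]
 [116. 117. 115. 122. 111. 107. 102.  69.  71.  71.  75.  65.  62.  61.  64.  35.  -2.   1.  -1.  -3.]
 [ 96. 110.  98.  72.  72.  75.  73.  75.  74.  76.  75.  50.  64.  63.  68.  39.  -1.  -5.   3.  -4.]
 [ 45.  58.  45.  77.  71.  80.  81.  49.  74.  78.  81.  41. 
[... 1401 characters left out ...]
   6.  -1.  55.   1.  -2.  -1.  -7.   1.  -1.  -3.  52.  -1.   6.   4.  -1.   1.]
 [  4.  -1.  -5.  -2.  -5.   2.  58.  -3.   2.  -2.   1.  -2.  51.  54.  51.   3.   6.   4.  -2.   1.]
 [  3.   2.  -2.   0.  -0.   2.  55.  57.  47.  54.  55.  52.  56.   2.   2.   1.  -0.  -3.   4.   7.]
 [ -1.  -1.   3.  -1.  -3.  -1.  -2.  52.  56.   2.   1.   2.   2.   0.  -3.  -5.   2.  -1.   6.   0.]
 [ -4.  -2.  -2.  -1.   3.  -2.   7.   0.   7.  -8.  -2.   1.   0.  -3.   6.   1.   1.   2.   5.  -4.]
 [  2.   1.  -4.  -1.  -1.   2.  -1.  -2.  -1.  -6.   1.  -3.  -1.   7.  -1.  -4.   3.   3.  -8.   0.]
 [ -5.   0.   1.   3.  -4.   1.   3.  -0.  -2.   0.  -1.   0. 116.  -4.  -1.  -4.  -2.  -0.  -5.  -4.]]
```

View pics/c1.png

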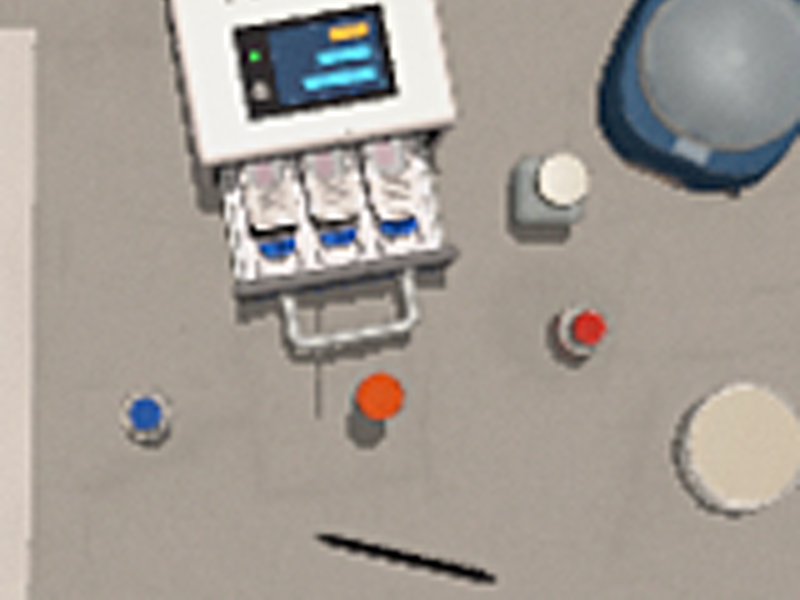

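The crop confirms the tube (380,397) directly in front of the handle bar (350,335), and the three covers half open with blue catches. The roof fit is 160 x 190 mm, which matches the given size. Next I get the tray's position and the first move.

```bash
cat >> h.py <<'E'
from scipy.spatial.transform import Rotation as R
A=np.deg2rad(9.27); O=np.array([.7172,-.1458]); X=np.array([np.cos(A),np.sin(A)]); Y=np.array([-X[1],X[0]])
def inc(w): d=np.asarray(w)[...,:2]-O; return np.stack([d@X,d@Y],-1)
def wor(x,y): return O+x*X+y*Y
def go(xy,z,yaw=A):
    o=ctrl.get_obs();q=np.array(o["eef_rot"]);M=R.from_quat(q[[1,2,3,0]]).as_matrix()
    d=M.T@(np.r_[xy,z]-o["eef_pos"]); y0=np.arctan2(M[1,0],M[0,0])
    print("pos",np.round(o["eef_pos"],4),"inc",inc(o["eef_pos"]).round(4),"t",round(o["time_s"],2),"share",(d/.2).round(3),"twist",round(((y0-yaw)/1.5),3),"tilt",M[2,2].round(4))
E
python3 - <<'E'
from h import *
c=dict(np.load("/tmp/top.npz"));W=pts(c);I=inc(W);z=W[...,2]
def s(m,n): print(n,m.sum(),np.percentile(I[m],[5,50,95],axis=0).round(4).tolist(),np.median(z[m]).round(3))
s((abs(I[...,1])<.03)&(z>.04)&(z<.07)&(I[...,0]<-.17)&(I[...,0]>-.24),"bar")
s((abs(I[...,1])<.08)&(z>.062)&(z<.08)&(I[...,0]<-.14)&(I[...,0]>-.2),"panel")
print("tube",inc([.4547,-.1915]),"place",wor(-.15,.2))
go([.4547,-.1915],.2)
E
```

```text
bar 60 [[-0.2223, -0.0256], [-0.2159, 0.0014], [-0.1761, 0.0271]] 0.054
panel 149 [[-0.1777, -0.0707], [-0.1723, -0.0013], [-0.166, 0.0714]] 0.071
tube [-0.26643348 -0.00281781] place [0.53694155 0.02742498]
pos [ 0.156  -0.5529  0.2048] inc [-0.6195 -0.3114] t 0.1 share [ 1.928 -1.334  0.027] twist 0.075 tilt -1.0
```

```bash
python3 -m handwheel '[[[0.96,-0.66,0,0.075],[0.96,-0.66,0,0.075],[0.96,-0.66,0,0.075],[0.96,-0.66,0,0.075],[0.96,-0.66,0,0.075],[0.96,-0.66,0,0.075]]]' 65
python3 -c "
from h import *
go([.4547,-.1915],.2)"
```

```text
time_s: 0.85
eef_pos: [0.3048, -0.3745, 0.2055]
eef_rot: [0.0, 0.997, 0.081, -0.0]
wrist_force: [-0.1, -0.4, -0.5]
opening: 0.761
grasp_force: 0.0
pos [ 0.3048 -0.3745  0.2055] inc [-0.4438 -0.1593] t 0.85 share [ 0.888 -0.782  0.027] twist 0.001 tilt -1.0
```

```bash
python3 -m handwheel '[[[0.888,-0.782,0,0],[0.888,-0.782,0,0],[0.888,-0.782,0,0],[0.888,-0.782,0,0],[0.888,-0.782,0,0],[0.888,-0.782,0,0]]]' 65
python3 -c "
from h import *
go([.4547,-.1915],.076)
c=snap('wrist');cv2.imwrite('pics/w1.png',c['color'][...,::-1])
z=c['range_z'];v,u=np.mgrid[:384,:512];K=c['K'];P=np.stack([(u-K[0,2])/K[0,0]*z,(v-K[1,2])/K[1,1]*z,z],-1)@c['T_tool_cam'][:3,:3].T+c['T_tool_cam'][:3,3]
col=c['color'].astype(int);m=(col[...,0]>180)&(col[...,2]<80)&(z>0)&(col[...,1]<140);print(m.sum(),np.median(P[m],0),P[m].min(0),P[m].max(0))
"
```

```text
time_s: 1.6
eef_pos: [0.4546, -0.1925, 0.2053]
eef_rot: [0.0, 0.997, 0.081, -0.0]
wrist_force: [0.9, -0.2, 0.3]
opening: 0.759
grasp_force: 0.0
pos [ 0.4546 -0.1925  0.2053] inc [-0.2667 -0.0038] t 1.6 share [ 0.002 -0.005  0.647] twist -0.0 tilt -1.0
804 [0.00310454 0.00173053 0.09299422] [-0.00956474 -0.0135024   0.09061179] [0.01653402 0.01530938 0.09539009]
```

View pics/w1.png

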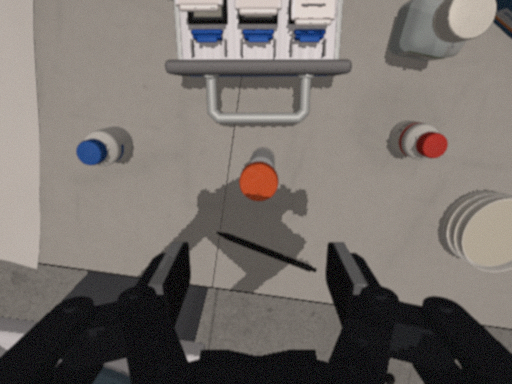

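The wrist view shows the tube cap at (259,181), within 3 mm of the tool axis, and the tray lies square to the tool. I'll descend and grip.

```bash
python3 -m handwheel '[[[0.013,0.005,0.2,0],[0.013,0.005,0.45,0],[0.013,0.005,0.647,0],[0.013,0.005,0.647,0],[0.013,0.005,0.647,0]]]' 65
python3 -m handwheel '[[[0,0,0,0],[0,0,0,0],[0,0,0,0],[0,0,0,0],[0,0,0,0],[0,0,0,0]]]' 20
python3 -m handwheel '[[[0,0,-0.15,0],[0,0,-0.3,0],[0,0,-0.4,0],[0,0,-0.4,0]]]'
python3 -c "
from h import *
go([.537,.0274],.156)"
```

```text
time_s: 2.28
eef_pos: [0.4582, -0.1935, 0.0777]
eef_rot: [0.001, 0.997, 0.08, 0.001]
wrist_force: [0.7, 0.3, -0.3]
opening: 0.76
grasp_force: 0.0
time_s: 3.02
eef_pos: [0.4592, -0.1928, 0.0783]
eef_rot: [0.001, 0.997, 0.081, 0.001]
wrist_force: [-0.2, 0.3, 6.7]
opening: 0.348
grasp_force: 58.9
time_s: 3.52
eef_pos: [0.4591, -0.1927, 0.1585]
eef_rot: [0.002, 0.997, 0.081, 0.002]
wrist_force: [-0.6, 0.9, -0.5]
opening: 0.347
grasp_force: 59.6
pos [ 0.4591 -0.1927  0.1585] inc [-0.2622 -0.0047] t 3.52 share [ 0.562 -1.023  0.011] twist 0.001 tilt -1.0
```

```bash
python3 -m handwheel '[[[0.12,-0.2,0,0],[0.27,-0.48,0,0],[0.41,-0.75,0,0],[0.56,-1,0,0],[0.56,-1,0,0],[0.56,-1,0,0],[0.56,-1,0,0]]]'
python3 -m handwheel '[[[0,0,0.15,0],[0,0,0.3,0],[0,0,0.37,0],[0,0,0.395,0],[0,0,0.4,0],[0,0,0.4,0]]]'
```

```text
time_s: 4.4
eef_pos: [0.5354, 0.0225, 0.1557]
eef_rot: [0.0, 0.997, 0.08, -0.0]
wrist_force: [1.1, 0.2, 0.3]
opening: 0.349
grasp_force: 59.6
time_s: 5.15
eef_pos: [0.5375, 0.023, 0.0783]
eef_rot: [0.0, 0.997, 0.081, 0.002]
wrist_force: [-1.1, 0.2, 5.7]
opening: 0.349
grasp_force: 60.3
```

```bash
python3 -m handwheel '[[[0,0,0,0],[0,0,0,0],[0,0,0,0],[0,0,0,0],[0,0,0,0]]]' 60
python3 -m handwheel '[[[0,0,-0.1,0],[0,0,-0.3,0],[0,0,-0.5,0],[0,0,-0.6,0],[0,0,-0.6,0],[0,0,-0.6,0]]]'
python3 -c "
from h import *
go(wor(-.1955,0),.2)
c=snap('wrist');z=c['range_z'];v,u=np.mgrid[:384,:512];K=c['K'];P=np.stack([(u-K[0,2])/K[0,0]*z,(v-K[1,2])/K[1,1]*z,z],-1)@c['T_tool_cam'][:3,:3].T+c['T_tool_cam'][:3,3]
col=c['color'].astype(int);m=(col[...,0]>180)&(col[...,2]<80)&(z>0)&(col[...,1]<140);print(m.sum(),np.median(P[m],0))
"
```

```text
time_s: 5.78
eef_pos: [0.5359, 0.0237, 0.0761]
eef_rot: [-0.0, 0.997, 0.081, -0.0]
wrist_force: [-0.3, 0.0, 0.2]
opening: 0.702
grasp_force: 0.0
time_s: 6.52
eef_pos: [0.5352, 0.0238, 0.1949]
eef_rot: [-0.0, 0.997, 0.081, -0.001]
wrist_force: [-0.4, -0.4, -0.4]
opening: 0.699
grasp_force: 0.0
pos [0.5352 0.0238 0.1949] inc [-0.1523  0.1967] t 6.53 share [-0.217  0.983 -0.026] twist 0.0 tilt -1.0
0 [nan nan nan]
  return _methods._mean(a, axis=axis, dtype=dtype,
  ret = um.true_divide(
```

```bash
python3 -m handwheel '[[[-0.217,0.983,-0.026,0],[-0.217,0.983,-0.026,0],[-0.217,0.983,-0.026,0],[-0.217,0.983,-0.026,0],[-0.217,0.983,-0.026,0],[-0.217,0.983,-0.026,0],[-0.217,0.983,-0.026,0]]]' 0
python3 -c "
from h import *
go(wor(-.1955,0),.035)
c=snap('wrist');s=snap('side')
cv2.imwrite('pics/w2.png',np.hstack([cv2.resize(c['color'],(400,300)),cv2.resize(s['color'][120:264,160:352],(400,300))])[...,::-1])
"
```

```text
time_s: 7.45
eef_pos: [0.525, -0.1757, 0.2012]
eef_rot: [-0.0, 0.997, 0.082, -0.0]
wrist_force: [-0.8, 0.8, 0.0]
opening: 0.003
grasp_force: 0.0
pos [ 0.525  -0.1757  0.2012] inc [-0.1945  0.0014] t 7.45 share [-0.005  0.008  0.831] twist 0.002 tilt -1.0
```

View pics/w2.png

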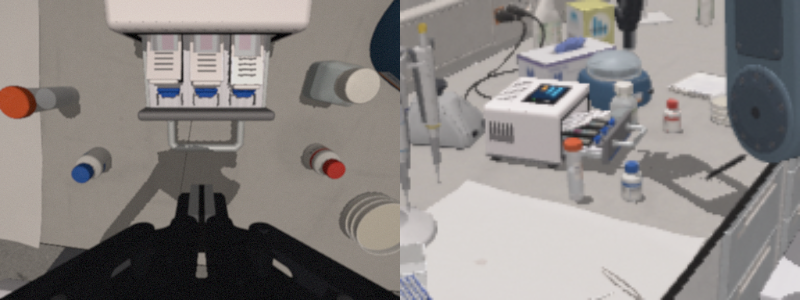

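The tube stands upright to the left of the tray, beside the blue dropper. Now I check the gap from the wrist depth.

```bash
cat >> h.py <<'E'
def wtool():
    c=ctrl.camera('wrist');z=c['range_z'];v,u=np.mgrid[:384,:512];K=c['K']
    P=np.stack([(u-K[0,2])/K[0,0]*z,(v-K[1,2])/K[1,1]*z,z],-1)@c['T_tool_cam'][:3,:3].T+c['T_tool_cam'][:3,3];P[z==0]=np.nan
    return P,c
E
python3 -c "
from h import *
o=ctrl.get_obs()
P,c=wtool();h=o['eef_pos'][2]-P[...,2]
I=inc(o['eef_pos'])
m=(abs(P[...,1])<.03)&(h>.04)&(h<.065)&(P[...,0]<.0)&(P[...,0]>-.05);print('bar',m.sum(),np.percentile(P[m],[5,50,95],axis=0).round(4).tolist())
m=(abs(P[...,1])<.07)&(h>.062)&(h<.08)&(P[...,0]<.06)&(P[...,0]>-.0);print('panel',m.sum(),np.percentile(P[m],[2,50,98],axis=0).round(4).tolist())
"
```

```text
bar 587 [[-0.026, -0.0269, 0.1459], [-0.0203, -0.0001, 0.1476], [-0.0169, 0.027, 0.151]]
panel 2111 [[0.0194, -0.0671, 0.1257], [0.0261, 0.0065, 0.1301], [0.0591, 0.0671, 0.1348]]
```

```bash
python3 -m handwheel '[[[0.01,0.005,0.25,0],[0.01,0.005,0.5,0],[0.01,0.005,0.65,0],[0.01,0.005,0.75,0],[0.01,0.005,0.83,0],[0.01,0.005,0.83,0],[0.01,0.005,0.83,0]]]' 0
python3 -c "
from h import *
go(wor(-.256,0),.035)"
```

```text
time_s: 8.48
eef_pos: [0.5277, -0.1783, 0.0363]
eef_rot: [0.0, 0.997, 0.081, 0.001]
wrist_force: [-0.6, 0.1, -0.6]
opening: 0.003
grasp_force: 0.0
pos [ 0.5277 -0.1783  0.0363] inc [-0.1922 -0.0016] t 8.47 share [-0.319 -0.008  0.006] twist 0.0 tilt -1.0
```

```bash
python3 -m handwheel '[[[-0.04,0,0,0],[-0.08,0,0,0],[-0.13,0,0,0],[-0.18,0,0,0],[-0.23,0,0,0],[-0.27,0,0,0],[-0.3,0,0,0],[-0.32,0,0,0],[-0.33,0,0,0],[-0.33,0,0,0]]]'
python3 -c "
from h import *
go(wor(-.256,0),.035)"
```

```text
time_s: 9.72
eef_pos: [0.4619, -0.1887, 0.0354]
eef_rot: [0.0, 0.997, 0.081, 0.0]
wrist_force: [0.2, -0.3, -0.1]
opening: 0.001
grasp_force: 0.0
pos [ 0.4619 -0.1887  0.0354] inc [-0.2588 -0.0013] t 9.72 share [ 0.014 -0.006  0.002] twist 0.0 tilt -1.0
```

```bash
python3 -m handwheel '[[[-0.015,0,0,0],[-0.03,0,0,0],[-0.03,0,0,0],[-0.03,0,0,0]]]'
python3 -c "
from h import *
go(wor(-.256,0),.035)"
```

```text
time_s: 10.22
eef_pos: [0.456, -0.1897, 0.0354]
eef_rot: [0.0, 0.997, 0.081, 0.0]
wrist_force: [-0.5, -0.1, 0.3]
opening: -0.003
grasp_force: 0.0
pos [ 0.456  -0.1897  0.0354] inc [-0.2649 -0.0012] t 10.22 share [ 0.044 -0.006  0.002] twist 0.0 tilt -1.0
```

```bash
python3 -m handwheel '[[[-0.02,0,0,0],[-0.04,0,0,0],[-0.04,0,0,0],[-0.04,0,0,0]]]'
python3 -c "
from h import *
o=ctrl.get_obs();P,c=wtool();h=o['eef_pos'][2]-P[...,2]
w=o['eef_pos']+P@R.from_quat(np.array(o['eef_rot'])[[1,2,3,0]]).as_matrix().T;I=inc(w)
m=(abs(I[...,1])<.08)&(w[...,2]>.062)&(w[...,2]<.08)&(I[...,0]<-.13)&(I[...,0]>-.26);print('panel',m.sum(),np.percentile(I[m],[2,25,50,98],axis=0).round(4).tolist())
go(wor(-.256,0),.035)
cv2.imwrite('pics/w3.png',c['color'][...,::-1])"
```

```text
time_s: 10.72
eef_pos: [0.4481, -0.1911, 0.0355]
eef_rot: [0.0, 0.997, 0.081, 0.0]
wrist_force: [-0.1, -0.1, -0.5]
opening: -0.003
grasp_force: 0.0
panel 15818 [[-0.1766, -0.0769], [-0.1745, -0.0412], [-0.1715, -0.0024], [-0.1651, 0.073]]
pos [ 0.4482 -0.191   0.0354] inc [-0.2728 -0.0013] t 10.78 share [ 0.084 -0.006  0.002] twist 0.0 tilt -1.0
```

View pics/w3.png

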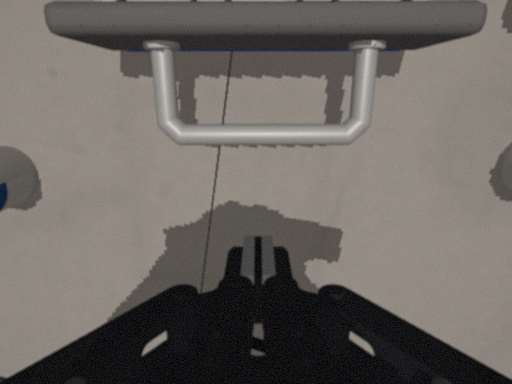

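The tray did not move: the panel is still at -0.172, the bar is at row 132, and the fingers are in front of it at row 240. So the fingers were not behind the bar when I pulled. I'll measure where the fingertips really are.

```bash
python3 -c "
from h import *
o=ctrl.get_obs();P,c=wtool()
np.set_printoptions(suppress=True)
for v in range(225,300,5): print(v,P[v,250].round(4),P[v,268].round(4))
print('bar',P[128:140:3,258].round(4));print(c['T_tool_cam'].round(4),c['K'])
w=o['eef_pos']+P@R.from_quat(np.array(o['eef_rot'])[[1,2,3,0]]).as_matrix().T;print('bench',w[200,350],w[200,160],'bar',w[128:140:3,258])
"
```

```text
225 [-0.0126 -0.0047  0.0359] [-0.0123  0.0077  0.0351]
230 [-0.0166 -0.0047  0.0363] [-0.0161  0.0077  0.0352]
235 [-0.0201 -0.0047  0.0357] [-0.0199  0.0078  0.0352]
240 [ 0.0109 -0.0029 -0.0351] [ 0.0111  0.0053 -0.0355]
245 [ 0.0105 -0.0028 -0.0392] [ 0.0104  0.0052 -0.0389]
250 [ 0.0106 -0.0027 -0.044 ] [ 0.0104  0.0051 -0.0437]
255 [ 0.011  -0.0026 -0.0492] [ 0.0104  0.0049 -0.0481]
260 [ 0.0105 -0.0025 -0.0525] [ 0.0109  0.0048 -0.0531]
265 [ 0.0109 -0.0024 -0.057 ] [ 0.0108  0.0046 -0.0569]
270 [ 0.0101 -0.0024 -0.0594] [ 0.0102  0.0046 -0.0595]
275 [ 0.0103 -0.0023 -0.0631] [ 0.0101  0.0045 -0.0628]
280 [ 0.012  -0.0021 -0.0691] [ 0.0116  0.0043 -0.0685]
285 [ 0.0118 -0.0021 -0.0718] [ 0.0118  0.0042 -0.0718]
290 [ 0.0112 -0.002  -0.0738] [ 0.0117  0.0041 -0.0746]
295 [ 0.0115 -0.002  -0.0771] [ 0.0122  0.004  -0.078 ]
bar [[ 0.0595  0.0007 -0.0183]
 [ 0.0583  0.0007 -0.0193]
 [ 0.0571  0.0007 -0.0205]
 [ 0.0557  0.0007 -0.0204]]
[[ 0.0003 -0.9536 -0.3012  0.0765]
 [ 1.      0.0003  0.0003  0.0005]
 [-0.0002 -0.3012  0.9536 -0.1683]
 [ 0.      0.      0.      1.    ]] [[321.24620355   0.         257.676666  ]
 [  0.         321.24620355 190.89489473]
 [  0.           0.           1.        ]]
bench [ 0.46380338 -0.25202701 -0.00049898] [ 0.44329045 -0.12601136 -0.00011244] bar [[ 0.50702186 -0.18214154  0.05371105]
 [ 0.50579079 -0.1823425   0.05471663]
 [ 0.50459496 -0.18253742  0.05591219]
 [ 0.50323973 -0.18276013  0.05585331]]
```

The wrist depth puts the fingertips 35 mm behind the TCP instead of 8 mm ahead, which disagrees with the tube grasp. I'll check with the side camera.

```bash
python3 -c "
from h import *
o=ctrl.get_obs();e=o['eef_pos'];c=snap('side');W=pts(c)
np.set_printoptions(suppress=True)
m=(np.hypot(W[...,0]-e[0],W[...,1]-e[1])<.05)&(W[...,2]>.012)&(W[...,2]<.3)
v,u=np.where(m);print(e,m.sum())
for a in range(v.min(),v.max()+1,2):
  k=v==a
  if k.any(): print(a,u[k].min(),u[k].max(),np.median(W[a,u[k]],0).round(3))
p=c['pose'];q=p[:3,:3].T@(np.r_[e]-p[:3,3]);print('tcp px',c['K']@(q/q[2]),q)
u0,v0=(c['K']@(q/q[2]))[:2].astype(int)
im=c['color'][max(0,v0-80):v0+40,u0-80:u0+80]
cv2.imwrite('pics/s3.png',cv2.resize(im,None,fx=4,fy=4)[...,::-1])
"
```

```text
[ 0.44817708 -0.19102096  0.03544828] 771
127 278 280 [ 0.483 -0.175  0.298]
129 279 299 [ 0.437 -0.163  0.297]
131 280 299 [ 0.434 -0.164  0.29 ]
133 280 299 [ 0.435 -0.163  0.283]
135 280 300 [ 0.435 -0.166  0.274]
137 280 299 [ 0.434 -0.16   0.268]
139 280 299 [ 0.433 -0.161  0.259]
141 281 298 [ 0.432 -0.158  0.252]
143 280 298 [ 0.437 -0.169  0.242]
145 280 299 [ 0.434 -0.166  0.235]
147 280 298 [ 0.434 -0.163  0.228]
149 280 298 [ 0.435 -0.162  0.221]
151 280 298 [ 0.434 -0.161  0.213]
153 280 298 [ 0.434 -0.162  0.204]
155 281 298 [ 0.433 -0.161  0.197]
157 284 293 [ 0.437 -0.16   0.19 ]
159 285 294 [ 0.437 -0.165  0.18 ]
161 283 294 [ 0.434 -0.164  0.172]
163 283 294 [ 0.437 -0.165  0.164]
165 284 294 [ 0.436 -0.17   0.154]
167 287 293 [ 0.434 -0.174  0.145]
169 289 293 [ 0.432 -0.184  0.133]
171 289 293 [ 0.435 -0.183  0.125]
173 283 292 [ 0.437 -0.152  0.126]
175 284 291 [ 0.437 -0.16   0.115]
177 286 291 [ 0.441 -0.182  0.097]
179 286 291 [ 0.441 -0.179  0.09 ]
181 286 291 [ 0.44  -0.179  0.081]
183 286 291 [ 0.441 -0.181  0.073]
185 288 289 [ 0.443 -0.187  0.062]
tcp px [287.53968323 190.34856072   1.        ] [ 0.15576948 -0.01344438  1.56718128]
```

View pics/s3.png

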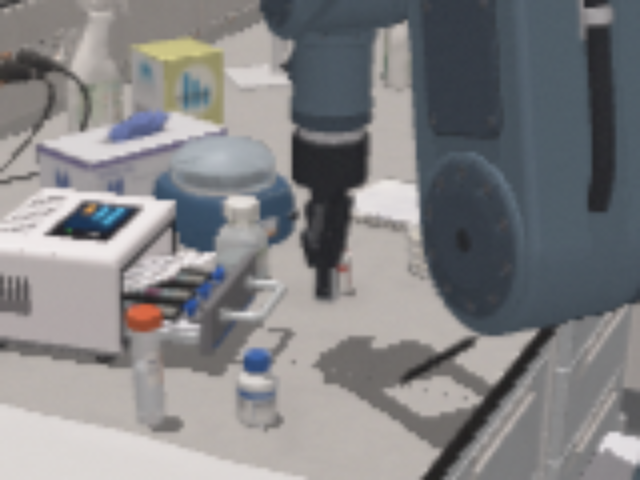

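The side view confirms it: the fingertips end about 66 mm above the bench, roughly 32 mm above the reported TCP height, so they passed over the bar. I'll use tip z = TCP z + 0.033 from here and go back to the gap, lower this time.

```bash
python3 -m handwheel '[[[0,0,-0.15,0],[0.2,0,-0.15,0],[0.4,0,-0.15,0],[0.4,0,-0.15,0],[0.4,0,-0.15,0],[0.4,0,0,0],[0.4,0,0.1,0],[0.4,0,0.1,0]]]'
python3 -c "
from h import *
go(wor(-.193,0),-.008)
o=ctrl.get_obs();P,c=wtool();m=(abs(P[...,1])<.003)&(P[...,0]>.005)&(P[...,0]<.016)&(P[...,2]<-.02);print('tip',np.nanpercentile(P[m][:,2],[90,99,100]))
"
```

```text
time_s: 11.88
eef_pos: [0.5245, -0.1773, 0.0137]
eef_rot: [-0.001, 0.997, 0.081, -0.002]
wrist_force: [-0.0, 0.4, -0.4]
opening: -0.0
grasp_force: 0.0
pos [ 0.5245 -0.1773  0.0137] inc [-0.1953 -0.    ] t 11.88 share [0.012 0.    0.108] twist -0.0 tilt -1.0
tip [-0.04902798 -0.04016118 -0.03824558]
```

```bash
python3 -m handwheel '[[[0.008,0,0.05,0],[0.008,0,0.1,0],[0.008,0,0.12,0],[0.008,0,0.12,0]]]'
python3 -m handwheel '[[[-0.04,0,0,0],[-0.08,0,0,0],[-0.13,0,0,0],[-0.18,0,0,0],[-0.22,0,0,0],[-0.22,0,0,0]]]'
python3 -c "
from h import *
go(wor(-.193,0),-.008)
o=ctrl.get_obs();P,c=wtool()
w=o['eef_pos']+P@R.from_quat(np.array(o['eef_rot'])[[1,2,3,0]]).as_matrix().T;I=inc(w)
m=(abs(I[...,1])<.08)&(w[...,2]>.062)&(w[...,2]<.08)&(I[...,0]<-.13)&(I[...,0]>-.28);print('panel',m.sum(),np.percentile(I[m],[2,25,50,98],axis=0).round(4).tolist())
"
```

```text
time_s: 12.42
eef_pos: [0.5283, -0.1776, -0.0091]
eef_rot: [-0.0, 0.997, 0.081, -0.0]
wrist_force: [0.4, -0.6, -0.4]
opening: 0.004
grasp_force: 0.0
time_s: 13.18
eef_pos: [0.4837, -0.1848, -0.0088]
eef_rot: [-0.0, 0.997, 0.081, -0.001]
wrist_force: [0.2, 0.7, -1.1]
opening: 0.001
grasp_force: 0.0
pos [ 0.4837 -0.1848 -0.0088] inc [-0.2367 -0.0009] t 13.18 share [ 0.219 -0.005 -0.004] twist 0.0 tilt -1.0
panel 52589 [[-0.2445, -0.0714], [-0.2097, -0.0506], [-0.2022, -0.0338], [-0.1402, 0.0683]]
```

```bash
python3 -m handwheel '[[[-0.03,0,0,0],[-0.06,0,0,0],[-0.09,0,0,0],[-0.11,0,0,0],[-0.12,0,0,0],[-0.13,0,0,0],[-0.14,0,0,0]]]'
python3 -m handwheel '[[[-0.01,0,0,0],[-0.01,0,0,0],[-0.01,0,0,0],[-0.01,0,0,0]]]'
python3 -c "
from h import *
go(wor(-.259,0),-.008)"
```

```text
time_s: 14.1
eef_pos: [0.462, -0.1891, -0.0081]
eef_rot: [0.001, 0.997, 0.08, 0.005]
wrist_force: [29.5, 9.8, -17.1]
opening: -0.0
grasp_force: 15.1
time_s: 14.6
eef_pos: [0.4621, -0.1891, -0.008]
eef_rot: [0.001, 0.997, 0.08, 0.007]
wrist_force: [33.1, 10.8, -20.7]
opening: 0.001
grasp_force: 17.1
pos [ 0.4621 -0.1891 -0.008 ] inc [-0.2587 -0.0017] t 14.6 share [-0.001 -0.008 -0.   ] twist -0.001 tilt -0.9999
```

The 33 N reaction shows the tray is at its stop. I'll back off, lift and look at the covers.

```bash
python3 -m handwheel '[[[0.04,0,0,0],[0.045,0,0,0],[0.045,0,-0.2,0],[0.045,0,-0.5,0],[0.045,0,-0.75,0],[0.045,0,-0.75,0],[0.045,0,-0.75,0]]]'
python3 -c "
from h import *
o=ctrl.get_obs();P,c=wtool()
w=o['eef_pos']+P@R.from_quat(np.array(o['eef_rot'])[[1,2,3,0]]).as_matrix().T;I=inc(w)
m=(abs(I[...,1])<.07)&(w[...,2]>.066)&(w[...,2]<.08)&(I[...,0]<-.22)&(I[...,0]>-.26);print('panel',m.sum(),np.percentile(I[m],[2,50,98],axis=0).round(4).tolist())
for y in(.046,0,-.046):
  for x in np.arange(-.1,-.215,-.01):
    m=(abs(I[...,1]-y)<.017)&(abs(I[...,0]-x)<.003);print(int(x*1e3),np.percentile(w[...,2][m],75).round(3) if m.any() else None,end='; ')
  print()
for y in (-.046,0,.046): go(wor(-.179,y),.1)
cv2.imwrite('pics/w4.png',c['color'][...,::-1])
"
```

```text
time_s: 15.48
eef_pos: [0.4634, -0.1882, 0.1407]
eef_rot: [-0.0, 0.997, 0.081, -0.001]
wrist_force: [-1.1, -0.0, -0.1]
opening: 0.001
grasp_force: 0.0
panel 2978 [[-0.2344, -0.0674], [-0.2279, -0.0002], [-0.223, 0.0672]]
-100 None; -110 None; -120 None; -130 0.069; -139 0.073; -149 0.078; -159 0.083; -169 0.088; -179 0.092; -189 0.096; -199 0.059; -209 0.045; 
-100 None; -110 None; -120 0.045; -130 0.067; -139 0.071; -149 0.075; -159 0.08; -169 0.084; -179 0.088; -189 0.091; -199 0.059; -209 0.045; 
-100 None; -110 None; -120 0.059; -130 0.06; -139 0.063; -149 0.065; -159 0.067; -169 0.07; -179 0.073; -189 0.075; -199 0.059; -209 0.045; 
pos [ 0.4631 -0.1878  0.14  ] inc [-0.2576 -0.0005] t 15.53 share [0.393 0.228 0.198] twist 0.0 tilt -1.0
pos [ 0.4631 -0.1878  0.14  ] inc [-0.2576 -0.0005] t 15.53 share [ 0.393 -0.002  0.199] twist 0.0 tilt -1.0
pos [ 0.4631 -0.1878  0.14  ] inc [-0.2576 -0.0005] t 15.53 share [ 0.393 -0.232  0.199] twist 0.0 tilt -1.0
```

View pics/w4.png

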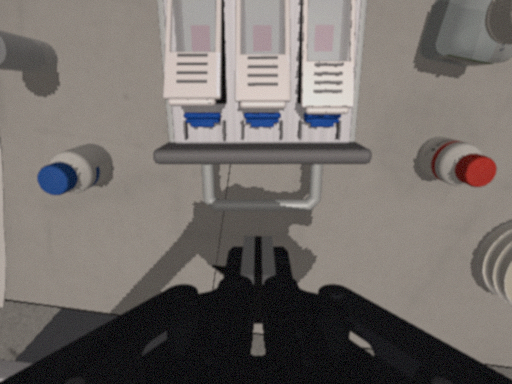

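The picture shows the tray fully out with all three covers tilted open, left highest and right lowest, ribbed pads at rows 55-90 and blue catches at row 120. The cover height profile gives the pad at about x' = -0.179. I'll press left first.

```bash
python3 -m handwheel '[[[0.2,-0.12,0,0],[0.393,-0.232,0,0],[0.393,-0.232,0,0],[0.393,-0.232,0.2,0],[0.393,-0.232,0.35,0],[0.393,-0.232,0.45,0],[0.393,-0.232,0.52,0],[0.393,-0.232,0.56,0],[0.393,-0.232,0.58,0]]]'
python3 -m handwheel '[[[0,0,0.01,0],[0,0,0.02,0],[0,0,0.03,0],[0,0,0.03,0]]]'
python3 -c "
from h import *
go(wor(-.179,0.046),.018)"
```

```text
time_s: 16.65
eef_pos: [0.5354, -0.13, 0.027]
eef_rot: [-0.0, 0.997, 0.081, 0.001]
wrist_force: [-4.8, 7.9, 27.7]
opening: -0.002
grasp_force: 13.8
time_s: 17.15
eef_pos: [0.5399, -0.1298, 0.0263]
eef_rot: [0.001, 0.997, 0.081, 0.005]
wrist_force: [-3.5, 12.6, 41.9]
opening: 0.003
grasp_force: 21.0
pos [ 0.5399 -0.1298  0.0263] inc [-0.1724  0.0444] t 17.15 share [-0.033 -0.008  0.041] twist 0.0 tilt -0.9999
```

```bash
cat >> h.py <<'E'
def covers():
    o=ctrl.get_obs();P,c=wtool()
    w=o['eef_pos']+P@R.from_quat(np.array(o['eef_rot'])[[1,2,3,0]]).as_matrix().T;I=inc(w)
    for y in(.046,0,-.046):
      r=[]
      for x in(-.139,-.149,-.159,-.169,-.179,-.189):
        m=(abs(I[...,1]-y)<.017)&(abs(I[...,0]-x)<.003)&(w[...,2]<.1);r.append(np.percentile(w[...,2][m],75).round(4) if m.any() else None)
      print(y,*r)
    m=(abs(I[...,1])<.07)&(w[...,2]>.066)&(w[...,2]<.08)&(I[...,0]<-.2)&(I[...,0]>-.26)
    if m.any(): print('panel',np.median(I[m],0))
    return c
E
python3 -m handwheel '[[[0,0,-0.1,0],[0,0,-0.3,0],[-0.3,0,-0.5,0],[-0.3,0,-0.5,0],[-0.3,0,-0.5,0]]]'
python3 -c "
from h import *
covers()
go(wor(-.179,0.0),.04);go(wor(-.179,0.046),.04)"
```

```text
time_s: 17.77
eef_pos: [0.4756, -0.1399, 0.1198]
eef_rot: [0.0, 0.997, 0.081, 0.001]
wrist_force: [1.1, -0.2, 0.4]
opening: -0.001
grasp_force: 0.0
0.046 0.0532 0.0532 0.0542 0.0542 0.0543 0.0544
0 0.0724 0.0764 0.0816 0.0855 0.0893 0.0583
-0.046 0.0637 0.0659 0.0692 0.0714 0.0736 0.0755
panel [-2.22021896e-01 -1.02205079e-04]
pos [ 0.4756 -0.1396  0.1192] inc [-0.2374  0.045 ] t 17.82 share [0.292 0.225 0.396] twist -0.0 tilt -1.0
pos [ 0.4756 -0.1396  0.1192] inc [-0.2374  0.045 ] t 17.82 share [ 0.292 -0.005  0.396] twist -0.0 tilt -1.0
```

The left cover is flat at 54 mm, so it is latched. The press dragged the tray in a few mm, which does no harm, and I'll shift the pad target by 5 mm. Mid is next.

```bash
python3 -m handwheel '[[[0.2,0.225,0,0],[0.312,0.225,0,0],[0.312,0.225,0,0],[0.312,0.225,0.2,0],[0.312,0.225,0.32,0],[0.312,0.225,0.4,0],[0.312,0.225,0.45,0],[0.312,0.225,0.48,0],[0.312,0.225,0.5,0],[0.312,0.225,0.5,0]]]'
python3 -m handwheel '[[[0,0,-0.1,0],[0,0,-0.3,0],[-0.3,0,-0.48,0],[-0.3,0,-0.48,0],[-0.3,0,-0.48,0]]]'
python3 -c "
from h import *
covers()
go(wor(-.174,-.046),.04)"
```

```text
time_s: 19.08
eef_pos: [0.5493, -0.1735, 0.0263]
eef_rot: [0.001, 0.997, 0.081, 0.005]
wrist_force: [-4.0, 12.8, 39.5]
opening: -0.001
grasp_force: 20.0
time_s: 19.7
eef_pos: [0.4852, -0.1838, 0.1157]
eef_rot: [0.0, 0.997, 0.081, 0.001]
wrist_force: [0.9, 0.1, 0.0]
opening: 0.001
grasp_force: 0.0
0.046 0.0532 0.0533 0.0544 0.0543 0.0542 0.0586
0 0.0533 0.0532 0.0544 0.0543 0.0542 0.0586
-0.046 0.0648 0.067 0.0703 0.0724 0.0744 0.0594
panel [-0.21767507 -0.00031617]
pos [ 0.4853 -0.1835  0.1151] inc [-2.35e-01  1.00e-04] t 19.75 share [0.305 0.231 0.376] twist 0.0 tilt -1.0
```

```bash
python3 -m handwheel '[[[0.2,0.231,0,0],[0.33,0.231,0,0],[0.33,0.231,0,0],[0.33,0.231,0.2,0],[0.33,0.231,0.3,0],[0.33,0.231,0.38,0],[0.33,0.231,0.43,0],[0.33,0.231,0.46,0],[0.33,0.231,0.48,0],[0.33,0.231,0.48,0]]]'
python3 -m handwheel '[[[0,0,-0.1,0],[0,0,-0.3,0],[-0.4,0,-0.5,0],[-0.4,0,-0.5,0],[-0.4,0,-0.5,0]]]'
python3 -c "
from h import *
c=covers()
go(wor(-.30,0),.12)"
```

```text
time_s: 21.0
eef_pos: [0.5624, -0.2185, 0.0264]
eef_rot: [0.001, 0.997, 0.081, 0.004]
wrist_force: [-5.3, 13.3, 37.8]
opening: 0.001
grasp_force: 18.8
time_s: 21.62
eef_pos: [0.4783, -0.2323, 0.1209]
eef_rot: [0.001, 0.997, 0.08, 0.001]
wrist_force: [0.7, -0.1, 0.7]
opening: -0.002
grasp_force: 0.0
0.046 0.0532 0.0539 0.0544 0.0544 0.0542 0.0594
0 0.0532 0.054 0.0543 0.0544 0.0542 0.0593
-0.046 0.0532 0.054 0.0545 0.0544 0.0542 0.0593
panel [-0.21373931 -0.00162019]
pos [ 0.4789 -0.232   0.1202] inc [-0.2491 -0.0467] t 21.68 share [-0.255 -0.233  0.   ] twist -0.001 tilt -1.0
```

All three covers are flat at 54 mm. Now I'll push the tray home from in front of the handle bar.

```bash
python3 -m handwheel '[[[-0.255,-0.233,0,0],[-0.255,-0.233,0,0],[-0.255,-0.233,0,0],[-0.255,-0.233,0.2,0],[-0.255,-0.233,0.45,0],[-0.255,-0.233,0.6,0],[-0.255,-0.233,0.62,0],[-0.255,-0.233,0.62,0]]]'
python3 -m handwheel '[[[0.07,0,0,0],[0.15,0,0,0],[0.23,0,0,0],[0.31,0,0,0],[0.39,0,0,0],[0.47,0,0,0],[0.55,0,0,0],[0.63,0,0,0],[0.69,0,0,0],[0.72,0,0,0]]]'
python3 -c "
from h import *
go(wor(-.153,0),-.005)"
```

```text
time_s: 22.68
eef_pos: [0.4221, -0.1945, -0.004]
eef_rot: [0.0, 0.997, 0.081, 0.0]
wrist_force: [-0.2, -0.2, 0.1]
opening: 0.001
grasp_force: 0.0
time_s: 23.92
eef_pos: [0.5635, -0.17, -0.0048]
eef_rot: [-0.0, 0.997, 0.081, -0.0]
wrist_force: [-3.7, -1.9, 3.8]
opening: 0.001
grasp_force: 2.0
pos [ 0.5635 -0.17   -0.0048] inc [-0.1556  0.0008] t 23.93 share [0.013 0.004 0.001] twist 0.001 tilt -1.0
```

```bash
python3 -m handwheel '[[[0.01,0,0,0],[0.02,0,0,0],[0.03,0,0,0],[0.04,0,0,0],[0.04,0,0,0],[0.04,0,0,0]]]'
python3 -c "
from h import *
go(wor(-.153,0),-.005)"
```

```text
time_s: 24.68
eef_pos: [0.5685, -0.1691, -0.0049]
eef_rot: [-0.0, 0.997, 0.081, -0.002]
wrist_force: [-11.9, -2.3, 7.3]
opening: 0.003
grasp_force: 5.9
pos [ 0.5685 -0.1691 -0.0049] inc [-0.1505  0.0009] t 24.68 share [-0.012  0.005  0.001] twist 0.0 tilt -1.0
```

Force is rising at the expected home position. I'll press a little more, then back away and check.

```bash
python3 -m handwheel '[[[0.01,0,0,0],[0.02,0,0,0],[0.02,0,0,0],[0.02,0,0,0]]]'
python3 -m handwheel '[[[-0.1,0,0,0],[-0.25,0,0,0],[-0.25,0,-0.3,0],[-0.25,0,-0.6,0],[-0.25,0,-0.85,0],[-0.25,0,-0.85,0],[-0.25,0,-0.85,0],[-0.25,0,-0.85,0]]]'
python3 -c "
from h import *
o=ctrl.get_obs();P,c=wtool()
w=o['eef_pos']+P@R.from_quat(np.array(o['eef_rot'])[[1,2,3,0]]).as_matrix().T;I=inc(w)
m=(abs(I[...,1])<.03)&(w[...,2]>.045)&(w[...,2]<.062)&(I[...,0]<-.115)&(I[...,0]>-.16);print('bar',np.median(I[m],0))
m=(abs(I[...,1])<.07)&(w[...,2]>.066)&(w[...,2]<.078)&(I[...,0]<-.08)&(I[...,0]>-.12);print('panel',np.percentile(I[m],[2,50],axis=0))
s=snap('side')
cv2.imwrite('pics/w5.png',np.hstack([cv2.resize(c['color'],(400,300)),cv2.resize(s['color'][120:264,160:352],(400,300))])[...,::-1])
"
```

```text
time_s: 25.18
eef_pos: [0.5683, -0.169, -0.005]
eef_rot: [-0.001, 0.997, 0.081, -0.006]
wrist_force: [-27.8, -6.1, 18.8]
opening: -0.004
grasp_force: 14.6
time_s: 26.18
eef_pos: [0.5244, -0.1758, 0.1635]
eef_rot: [-0.001, 0.997, 0.081, -0.001]
wrist_force: [-0.2, -0.5, 1.2]
opening: 0.002
grasp_force: 0.0
bar [-1.34532620e-01 -3.16354932e-05]
panel [[-9.46724814e-02 -6.73591004e-02]
 [-8.94090119e-02  9.75324811e-05]]
```

View pics/w5.png

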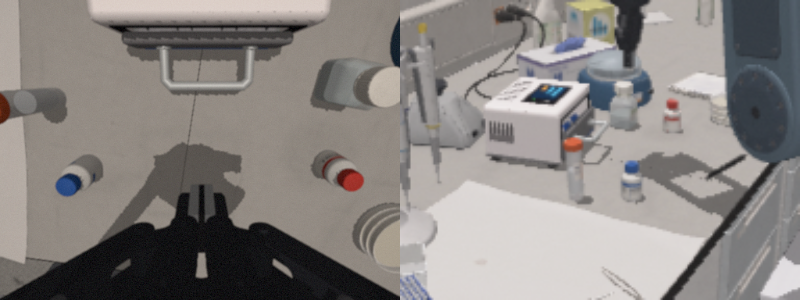

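The tray is home: the bar measures -0.135 against -0.137 expected, and it stopped hard at 28 N. All four vessels stand upright and the arm is clear.

```bash
python3 -c "
from bench import ctrl
print(ctrl.hand_in())"
```

```text
the job is handed in; nothing more can be done
None
```

I handed the job in at about 26 s: the tube is moved aside and upright, all three covers are latched, the tray is pushed fully home, and all four vessels are standing; the hand-in returned no verdict.

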